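Clamp the aluminium block in the crank vice

TASK

Lay the aluminium block flat on the bed of the small blue vice, between the jaws with its long sides towards them, and let go of it. Then wind the crank clockwise, taking a fresh grip as often as needed, until the block is held between the jaws and the orange sprung pad is pushed about halfway in; let go, and leave the wooden block where it lies.

Things in the scene. Friction and masses are not known exactly. Their poses are not given: they have to be found in the camera images.
- vice: Blue vice, fixed. Origin on the worktop, z up, x along the screw: fixed jaw (x -100 to -75 mm, steel face at x = -75 looking to +x), moving jaw with an orange sprung pad, gearbox with crank (x 26 to 108, y -43 to 43, 50 high plus a head leaning to -x). Steel bed: top 12 mm up, x -105 to 31, y -38 to 38. Jaws: 40 mm wide in y, top 45 mm up.
- clamp_point (a point): Point on the bed's top (12 mm above the worktop) where the centre of the block's underside is when the block lies against the middle of the fixed jaw; vice frame (-60, 0, 12) mm, axes as the vice's.
- pad_face (a point): Centre of the face of the orange sprung pad (40 mm wide, 28 mm high) in front of the moving jaw; axes as the vice's, the face looks to -x. In the vice frame at x = -20 mm - 3.2 mm x crank + pad, y 0, z 29 mm: the jaw advances 3.2 mm per radian of the crank.
- pad (a joint): How far the orange pad is pushed back towards its jaw, m: 0 free, 0.006 fully in (6 mm gap closed). Spring 3 N/mm.
- crank (a joint): Crank angle, rad; grows clockwise, seen looking down onto the crank, and closes the jaw. Range -0.5 to 12, starts at 0 to 2.2; the pad meets the 30 mm block lying against the fixed jaw at about 7.8. Friction holds it where it is left (0.10 N m, 2 to 3 N at the grip).
- crank_hub (a point): Centre of the crank's hub; vice frame (62, 0, 90) mm. Its z is the crank's axis, pointing outward: it leans 0.45 rad (26 degrees) from vertical towards the vice's -x. Its x points along the crank arm to the grip; at crank = 0 that is to the vice's +x and upward.
- crank_grip (a point): Grasp point in the black flat-sided crank grip, which does not spin: 20 mm along x (the arm), 14 mm along y, 40 mm tall along z. From the hub it lies 45 mm along x and 30 mm along z; the grip's end is 14 mm further along z, the arm's top surface 26 mm back. Axes as crank_hub's; turns with the crank.
- alu_block: The workpiece: grey aluminium block with two dark holes in its top, 30 x 50 x 20 mm (x, y, z), lying flat; origin at the centre of its underside. Clamped across its 30 mm. The equipment left of the clear part of the worktop is up to 0.2 m high: cross it with the TCP at 0.3 m.
- wood_block: Bystander: plain wooden block 35 x 60 x 25 mm, lying flat; origin at the centre of its underside.
Mind the look-alikes: they are no part of the job. Leave any turquoise look-alike of the alu_block alone.

How it is judged:
By the outcome, as a careful person would: the job done as asked, in the order asked, and still so for the second after the job is handed in, with the robot touching nothing.
It also fails if it takes over 72 s, if anything falls off the work surface, if the arm or the gripper's body presses on something with over 40 N, if the wrist force passes 120 N, or if a joint passes its speed limit or range.

ROBOT

A 7-joint arm with a two-finger parallel gripper is mounted at the origin on a cart in front of the work surface, level with it; the furniture and walls round the work are solid. World frame = base frame: x ahead of the robot, y to its left, z up, the work surface at z = 0. Lengths are in m, angles in rad, forces in N, time in s.
With the tool pointing down it reaches from about 0.35 to 0.9 m from the base axis. Payload 19.9 kg.
Tool frame: the origin (TCP) lies between the finger pads, 19 mm behind the fingertips; this is the grasp point; z points along the fingers, y is the line along which they close (so a half turn about z gives the same grasp; the last joint's range is limited). The gripper opens to 94 mm and grips with 3 to 60 N. Pads are 16 mm wide; open, the fingers measure 119 mm over their backs; the gripper's body (75 mm by 177 mm) begins 78 mm behind the grasp point.
Start: joints at [1.244, 0.417, -0.01, 1.614, 0.005, 1.111, -0.053], TCP at [0.176, -0.6, 0.224] pointing down, gripper open.
Joint ranges: [-2.81, 2.81], [-0.39, 2.02], [-1.27, 1.25], [0.06, 2.57], [-1.19, 4.33], [0.19, 2], [-2.82, 2.82]. Speed limits (rad/s): [1.89, 1.89, 2.39, 2.39, 3.01, 3.01, 3.01].

INTERFACE

Orientations are given as a 3x3 rotation matrix whose columns are the frame's x, y, z axes.
In Python, from cell import bot, vision, job gives the robot as it stands. The module is installed in compiled form; this text tells all that it offers.
- The arm moves only by the tool drive_tool, never from a script. Its argument "series" is one flat list of numbers, 5 for each row, row after row: the shift along the tool's x, y, z in mm, then the turn about the tool's z in rad, then the opening, from 0 (shut) to 1 (fully open). In form: [tx, ty, tz, roll, hand, tx, ty, tz, roll, hand, ...]. A call has 1 to 10 rows; each row is the pose to reach, as a shift and turn from the pose commanded when the call began, along the tool's axes at that moment; what a row does not reach only later rows make up. A row lasts 1/12 s, in which the tool goes at most 41.7 mm and 7.16 degrees, less where a joint would pass 70% of its speed; a pose out of reach is approached as far as the arm can. A call with a gripper value outside its range is refused whole. The fingers move at their own pace and stop on an object; the grip force is fixed at half the most. Time passes only in rows, so rows that repeat a pose let the fingers close. It gives the time, the measured TCP pose, the force, the opening and the grip force at its end, in the units of the state.
- bot.observe(): the state, without advancing time (a new reading comes with each control period).
- vision.capture(name): name is "side" or "top" or "wrist"; returns the picture (420x560x3 uint8, red, green, blue); there is no depth.
- vision.get_calibration(name): a dict with "fx", "fy", "cx", "cy" (pixels), "R" (3x3) and "t" (3): a world point X has camera coordinates R X + t; the wrist camera has in their place "tool_from_camera" (4x4, takes a point from camera to tool coordinates, whose origin is the TCP and whose axes are the flange's). Camera axes: x right, y down, z forward; pixel columns grow to the right and rows downward; lengths in m; the calibration is good to about 2 mm. A picture is of the moment at which its call begins: read the wrist's pose just before it. get_calibration takes no time and is no camera call.
- job.finish_job(): hands the job in; it is judged then, once.
The state is a dict: "time": time; "joint_positions": joint angles; "qvel": joint speeds; "tau": joint torques, N m; "eef_pos": TCP position; "orientation": TCP orientation; "force": force on the tool from outside, world axes, zero at the start; "ft_torque": the same for the moment, N m; "gripper_width": finger opening in m; "grip_force": force on a finger pad.
Only numpy, scipy, OpenCV 4.12 (cv2) and the standard library are available. Lean on these libraries where they do the work, as an engineer would, in place of code of your own. Each camera call takes 0.05 s, during which the arm holds its last target. There are 200 camera calls.

## Working session

There is one attempt and no reset: what is moved stays moved. The work goes in short steps, Python scripts to look and compute and a tool call to move; the robot and the scene stay as the last step left them, time stands still between calls to the robot, and variables do not carry over. Pictures are saved under pics/ and viewed, at most 10 in all, crops included, and the job is handed in when it is done.

Besides the shell and the picture viewer there is one more tool, called after "Emit:" by a JSON object that holds its "method" and its "body". drive_tool: Moves the arm, as the interface text tells. Its arguments: {"type":"object","properties":{"series":{"type":"array"}},"required":["series"]}

```bash
mkdir -p pics; python3 - <<'E'
from cell import bot, vision, job
import cv2, numpy as np
s=bot.observe()
for k in s: print(k, np.round(s[k],3).tolist())
for n in("side","top"):
    im=vision.capture(n); cv2.imwrite(f"pics/{n}0.png",cv2.resize(im[:,:,::-1],(800,600),interpolation=cv2.INTER_CUBIC))
    c=vision.get_calibration(n); print(n,{k:np.round(v,4).tolist() for k,v in c.items()})
print(vision.get_calibration("wrist"))
E
```

```text
time 0.0
joint_positions [1.243, 0.418, -0.01, 1.614, 0.005, 1.111, -0.053]
qvel [-0.001, 0.001, -0.0, 0.002, 0.001, -0.0, 0.0]
tau [-0.001, -85.126, 0.638, -42.6, -0.049, 0.018, 0.0]
eef_pos [0.176, -0.599, 0.224]
orientation [[0.959, 0.282, -0.0], [0.282, -0.959, 0.001], [-0.0, -0.001, -1.0]]
force [0.473, -0.298, -0.53]
ft_torque [0.009, -0.068, -0.004]
grip_force 0.0
gripper_width 0.094
side {'fx': 467.6803, 'fy': 467.6803, 'cx': 274.6922, 'cy': 217.3011, 'R': [[-0.9942, 0.1065, -0.0117], [0.0728, 0.5921, -0.8026], [-0.0785, -0.7988, -0.5964]], 't': [0.5193, 0.1583, 0.8375]}
top {'fx': 466.1966, 'fy': 466.1966, 'cx': 285.1816, 'cy': 206.4888, 'R': [[-0.0261, -0.9997, -0.0002], [-0.9921, 0.026, -0.1225], [0.1224, -0.003, -0.9925]], 't': [-0.1755, 0.5424, 0.9066]}
{'fx': 299.94155943208256, 'fy': 299.94155943208256, 'cx': 276.62914779184945, 'cy': 207.56484803919255, 'tool_from_camera': array([[ 2.75105894e-04, -9.70918242e-01, -2.39411135e-01,
         6.85232504e-02],
       [ 9.99999085e-01,  5.84202806e-04, -1.22010832e-03,
         9.01693777e-05],
       [ 1.32449009e-03, -2.39410581e-01,  9.70917514e-01,
        -1.59457615e-01],
       [ 0.00000000e+00,  0.00000000e+00,  0.00000000e+00,
         1.00000000e+00]])}
```

View pics/side0.png

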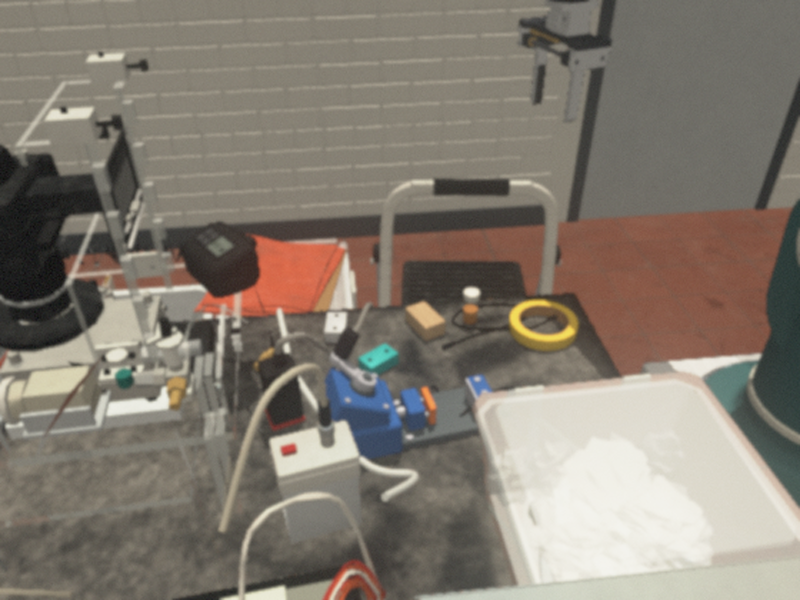

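View pics/top0.png

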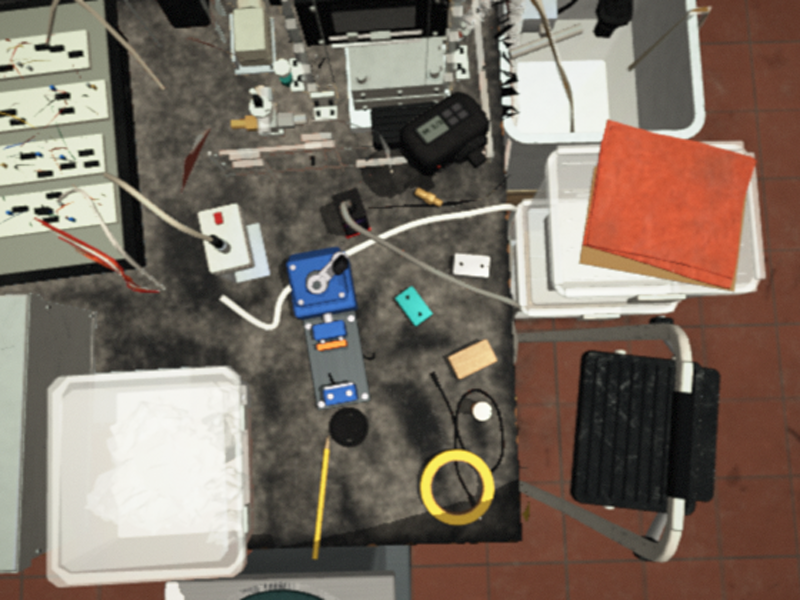

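The top view shows the vice at about (330,330), its crank grip at about (340,263), the turquoise decoy at (413,305), the wood at (471,358) and a light block with two holes at (471,265), which is probably the alu block. I'll zoom in to check.

```bash
cat > h.py <<'E'
from cell import bot, vision, job
import cv2, numpy as np
def ray(n,uv,z,pose=None):
    c=vision.get_calibration(n); d=np.array([(uv[0]-c["cx"])/c["fx"],(uv[1]-c["cy"])/c["fy"],1])
    if n=="wrist":
        T=c["tool_from_camera"]; P,O=pose; o=O@T[:3,3]+P; w=O@T[:3,:3]@d
    else: o=-c["R"].T@c["t"]; w=c["R"].T@d
    return o+w*(z-o[2])/w[2]
def proj(n,X,pose=None):
    c=vision.get_calibration(n)
    if n=="wrist":
        T=c["tool_from_camera"]; P,O=pose; p=T[:3,:3].T@(O.T@(np.array(X)-P)-T[:3,3])
    else: p=c["R"]@X+c["t"]
    return np.array([c["fx"]*p[0]/p[2]+c["cx"],c["fy"]*p[1]/p[2]+c["cy"]])
def crop(im,u,v,w,h,k,name):
    cv2.imwrite(name,cv2.resize(im[v:v+h,u:u+w,::-1],None,fx=k,fy=k,interpolation=cv2.INTER_CUBIC))
E
python3 - <<'E'
from h import *
im=cv2.imread("pics/top0.png")
im=vision.capture("top"); crop(im,195,165,160,120,5,"pics/topc.png")
E
```

```text
(no output)
```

View pics/topc.png

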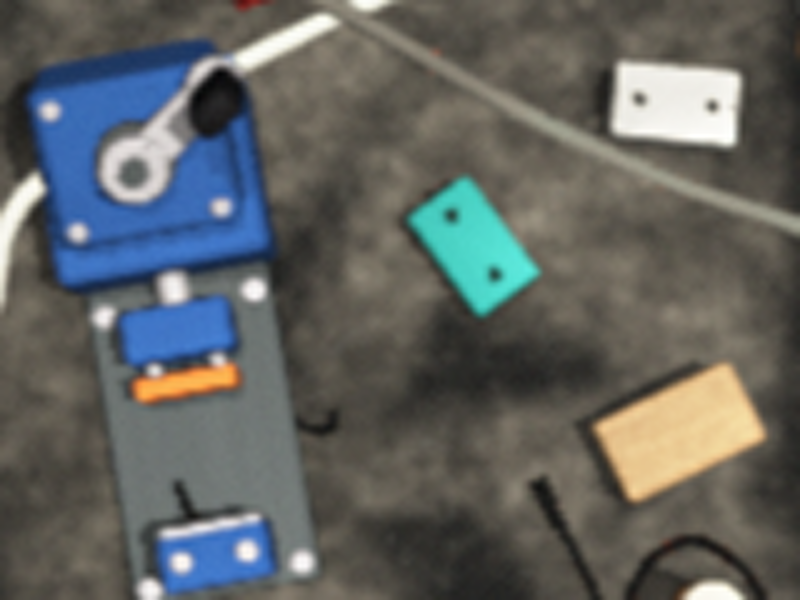

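The light block at crop (616,62)–(735,146) is the only non-turquoise one with two holes, so I take it as the alu block. The vice's bed screws are at (104,316), (254,290), (301,562) and (149,588), the hub at (134,172) and the grip at (217,100). Next I'll fit the poses.

```bash
cat >> h.py <<'E'
def V(p,P): # vice -> world
    c,s=np.cos(P[2]),np.sin(P[2]); return np.array([P[0]+c*p[0]-s*p[1],P[1]+s*p[0]+c*p[1],p[2]])
def hubp(a,r,z):  # crank-frame point at angle a (clockwise), radius r, axial z -> vice frame
    l=.45; zc=np.array([-np.sin(l),0,np.cos(l)]); x0=np.array([np.cos(l),0,np.sin(l)]); y0=np.array([0,1,0])
    return np.array([.062,0,.090])+r*(np.cos(a)*x0-np.sin(a)*y0)+z*zc
E
python3 - <<'E'
from h import *
from scipy.optimize import least_squares
f=lambda p:np.array([195+(p[0]-2)/5,165+(p[1]-2)/5])
a=[f(p) for p in [(616,62),(740,72),(735,146),(610,138)]]
A=np.array([ray("top",p,.02)[:2] for p in a]); print("alu",A.round(4).tolist(),A.mean(0), [np.linalg.norm(A[i]-A[i-1]).round(4) for i in range(4)])
e=A[1]-A[0]+A[2]-A[3]; print("long axis yaw",np.arctan2(e[1],e[0]))
w=[f(p) for p in [(595,432),(728,364),(766,436),(634,502)]]; W=np.array([ray("top",p,.025)[:2] for p in w]);print("wood",W.mean(0),[np.linalg.norm(W[i]-W[i-1]).round(4) for i in range(4)])
scr=[(104,316),(254,290),(301,562),(149,588)]
jaw=[(156,533),(270,516),(275,577),(163,594)]
def res(q):
    P=q[:3]; ys,xa,xb=q[3:]
    pts=[(xa,ys,.013),(xa,-ys,.013),(xb,-ys,.013),(xb,ys,.013)]
    jp=[(-.075,.02,.045),(-.075,-.02,.045),(-.1,-.02,.045),(-.1,.02,.045)]
    return np.concatenate([proj("top",V(p,P))-f(i) for p,i in zip(pts+jp,scr+jaw)])
s0=ray("top",f((200,440)),.012)
r=least_squares(res,[s0[0]+.03,s0[1],.1,.03,.02,-.09]); print(r.x.round(4),r.fun.round(2))
P=r.x[:3]; np.save("vice.npy",P)
inv=lambda uv:((uv-[195,165])*5+2).round().tolist()
print("hub",[inv(proj("top",V(hubp(0,0,z),P))) for z in(0,.01)])
for t in np.arange(0,2.3,.2): print(round(t,1),inv(proj("top",V(hubp(t,.045,.044),P))),inv(proj("top",V(hubp(t,.045,.01),P))))
for t in (0,.8,1.6,2.2): print("pad",t,[inv(proj("top",V((-.02-.0032*t,y,.043),P))) for y in(.02,-.02)])
for c in("clamp",): print(V((-.06,0,.012),P))
E
```

```text
alu [[0.5987, -0.2585], [0.5932, -0.3094], [0.5624, -0.3061], [0.5671, -0.255]] [ 0.58034688 -0.28225382] [np.float64(0.0318), np.float64(0.0512), np.float64(0.0309), np.float64(0.0514)]
long axis yaw -1.6701923009588149
wood [ 0.44553679 -0.27892802] [np.float64(0.0319), np.float64(0.0604), np.float64(0.0325), np.float64(0.0595)]
[ 0.4889 -0.0796  0.153   0.0311  0.0158 -0.0963] [ 0.37  0.04  0.31 -0.15  0.22 -0.22  0.26  0.13  0.59 -0.07 -2.07 -0.35
 -0.92  0.16  1.28  0.45]
hub [[137.0, 166.0], [136.0, 174.0]]
0.0 [105.0, 84.0] [111.0, 60.0]
0.2 [130.0, 82.0] [135.0, 58.0]
0.4 [156.0, 85.0] [160.0, 61.0]
0.6 [180.0, 93.0] [183.0, 68.0]
0.8 [202.0, 105.0] [204.0, 80.0]
1.0 [221.0, 121.0] [223.0, 95.0]
1.2 [237.0, 140.0] [238.0, 114.0]
1.4 [248.0, 161.0] [248.0, 134.0]
1.6 [254.0, 184.0] [255.0, 157.0]
1.8 [256.0, 208.0] [256.0, 179.0]
2.0 [252.0, 231.0] [253.0, 202.0]
2.2 [244.0, 253.0] [245.0, 223.0]
pad 0 [[137.0, 394.0], [237.0, 376.0]]
pad 0.8 [[138.0, 401.0], [238.0, 383.0]]
pad 1.6 [[139.0, 407.0], [239.0, 389.0]]
pad 2.2 [[140.0, 412.0], [240.0, 394.0]]
[ 0.4295938  -0.08873165  0.012     ]
```

Emit:
{"method": "drive_tool", "body": {"series": [0, 0, -80, 0, 0.66, 0, 0, -80, 0, 0.66, 477, -190, -80, 0.385, 0.66, 477, -190, -80, 0.385, 0.66, 477, -190, -80, 0.385, 0.66, 477, -190, -80, 0.385, 0.66, 477, -190, -80, 0.385, 0.66, 477, -190, -80, 0.385, 0.66, 477, -190, -80, 0.385, 0.66, 477, -190, -80, 0.385, 0.66]}}

```text
time: 0.98
eef_pos: [0.4317, -0.3988, 0.3043]
orientation: [[0.995, -0.099, -0.0], [-0.099, -0.995, 0.0], [-0.0, -0.0, -1.0]]
force: [0.7, -0.9, 0.5]
gripper_width: 0.0617
grip_force: 0.0
```

Emit:
{"method": "drive_tool", "body": {"series": [136, -130, 0, 0, 0.66, 136, -130, 0, 0, 0.66, 136, -130, 0, 0, 0.66, 136, -130, 0, 0, 0.66, 136, -130, 120, 0, 0.66, 136, -130, 120, 0, 0.66, 136, -130, 120, 0, 0.66, 136, -130, 120, 0, 0.66, 136, -130, 120, 0, 0.66]}}

```text
time: 1.73
eef_pos: [0.5781, -0.2842, 0.1835]
orientation: [[0.995, -0.099, -0.003], [-0.099, -0.995, 0.002], [-0.003, -0.001, -1.0]]
force: [1.8, 0.5, 1.1]
gripper_width: 0.062
grip_force: 0.0
```

```bash
python3 - <<'E'
from h import *
s=bot.observe(); pose=(np.array(s["eef_pos"]),np.array(s["orientation"])); print(pose[0])
im=vision.capture("wrist")
c=proj("wrist",(.5803,-.2823,.02),pose); print("pred",c)
u,v=max(0,int(c[0])-100),max(0,int(c[1])-75); u=min(u,360);v=min(v,270);print(u,v)
crop(im,u,v,200,150,4,"pics/w1.png")
E
```

```text
[ 0.57811728 -0.28416205  0.1835081 ]
pred [274.98565949 195.4605402 ]
174 120
```

View pics/w1.png

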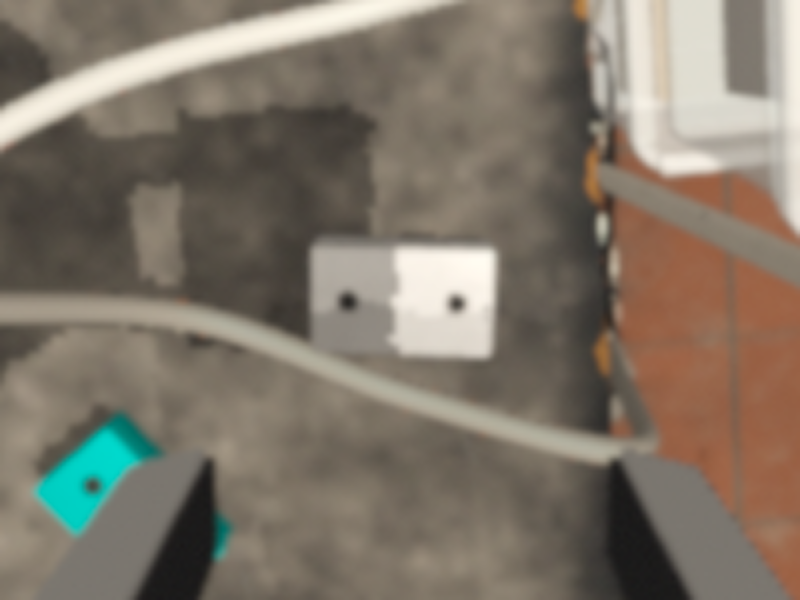

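The wrist view shows the block's top centred at crop (403,301), right where predicted. A cable passes by its lower-left corner, so I grasp 5 mm further off it with a narrower opening.

Emit:
{"method": "drive_tool", "body": {"series": [7, -2, 0, 0, 0.61, 7, -2, 40, 0, 0.61, 7, -2, 80, 0, 0.61, 7, -2, 110, 0, 0.61, 7, -2, 130, 0, 0.61, 7, -2, 145, 0, 0.61, 7, -2, 155, 0, 0.61, 7, -2, 161, 0, 0.61, 7, -2, 161, 0, 0.61]}}

```text
time: 2.53
eef_pos: [0.5864, -0.2836, 0.0237]
orientation: [[0.995, -0.099, 0.001], [-0.099, -0.995, -0.0], [0.001, 0.0, -1.0]]
force: [-0.0, -0.3, -0.2]
gripper_width: 0.0573
grip_force: 0.0
```

Emit:
{"method": "drive_tool", "body": {"series": [0, 0, 1, 0, 0.3, 0, 0, 1, 0, 0.3, 0, 0, 1, 0, 0.3, 0, 0, 1, 0, 0.3, 0, 0, 1, 0, 0.3, 0, 0, 1, 0, 0.3]}}

```text
time: 3.03
eef_pos: [0.5867, -0.2836, 0.0235]
orientation: [[0.995, -0.099, 0.002], [-0.099, -0.995, -0.001], [0.002, 0.001, -1.0]]
force: [-0.4, 0.2, 7.1]
gripper_width: 0.0499
grip_force: 29.9
```

Emit:
{"method": "drive_tool", "body": {"series": [0, 0, -30, 0, 0.3, 0, 0, -70, 0, 0.3, 0, 0, -110, 0, 0.3, 0, 0, -150, 0, 0.3, 0, 0, -190, 0, 0.3, 0, 0, -230, 0, 0.3, 0, 0, -270, 0, 0.3, -40, -40, -277, -0.1, 0.3, -65, -70, -277, -0.2, 0.3, -90, -100, -277, -0.252, 0.3]}}

```text
time: 3.87
eef_pos: [0.5108, -0.1822, 0.3002]
orientation: [[0.988, 0.157, 0.001], [0.157, -0.988, -0.001], [0.001, 0.001, -1.0]]
force: [-0.0, 1.0, -0.2]
gripper_width: 0.0494
grip_force: 29.9
```

Emit:
{"method": "drive_tool", "body": {"series": [-25, -40, 0, 0, 0.3, -40, -75, 0, 0, 0.3, -54, -97, 0, 0, 0.3, -54, -97, 30, 0, 0.3, -54, -97, 70, 0, 0.3, -54, -97, 110, 0, 0.3, -54, -97, 150, 0, 0.3, -54, -97, 180, 0, 0.3, -54, -97, 190, 0, 0.3, -54, -97, 190, 0, 0.3]}}

```text
time: 4.7
eef_pos: [0.4427, -0.0951, 0.1079]
orientation: [[0.988, 0.152, -0.003], [0.152, -0.988, 0.001], [-0.003, -0.001, -1.0]]
force: [-0.3, -0.2, -0.4]
gripper_width: 0.0495
grip_force: 29.9
```

```bash
python3 - <<'E'
from h import *
s=bot.observe(); p=(np.array(s["eef_pos"]),np.array(s["orientation"])); print(p[0].round(4),p[1][:,0].round(4))
P=np.load("vice.npy")
im=vision.capture("wrist").copy()
for q in [(-.075,.02,.045),(-.075,-.02,.045),(-.1,.02,.045),(-.1,-.02,.045),(-.105,.038,.012),(-.105,-.038,.012),(-.0226,.02,.043),(-.0226,-.02,.043)]:
    u=proj("wrist",V(q,P),p); print(q,u.round(1)); cv2.circle(im,tuple(int(round(i)) for i in u),1,(255,0,0),-1)
crop(im,140,100,270,202+98,2.0 if 0 else 2,"pics/w2.png")
E
```

```text
[ 0.4427 -0.0951  0.1079] [ 0.9883  0.1524 -0.0031]
(-0.075, 0.02, 0.045) [241.3 256.9]
(-0.075, -0.02, 0.045) [291.5 256.9]
(-0.1, 0.02, 0.045) [242.1 285.3]
(-0.1, -0.02, 0.045) [291.1 285.4]
(-0.105, 0.038, 0.012) [227.  272.6]
(-0.105, -0.038, 0.012) [308.9 272.7]
(-0.0226, 0.02, 0.043) [239.6 191.7]
(-0.0226, -0.02, 0.043) [292.2 191.8]
```

View pics/w2.png

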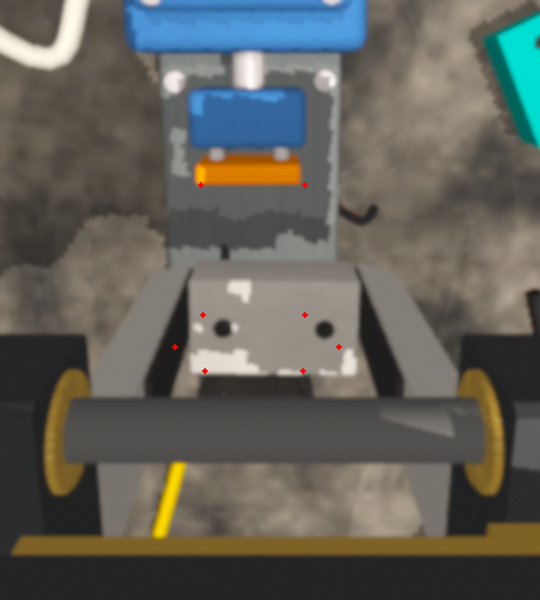

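```bash
python3 - <<'E'
from h import *
s=bot.observe(); p=(np.array(s["eef_pos"]),np.array(s["orientation"])); print(p[0].round(4))
P=np.load("vice.npy")
for uv in [(188,283),(360,283),(190,375),(357,375)]:
    X=ray("wrist",(140+uv[0]/2,100+uv[1]/2),p[0][2]-.0035,p); print((p[1].T@(X-p[0])*1e3).round(1))
c,sn=np.cos(P[2]),np.sin(P[2]); d=p[0][:2]-P[:2]; print(c*d[0]+sn*d[1],-sn*d[0]+c*d[1])
E
```

```text
[ 0.4438 -0.0953  0.1096]
[  8.2 -24.6   3.5]
[ 8.2 24.9  3.5]
[-21.  -25.    3.5]
[-21.   25.1   3.5]
-0.04694020892282606 -0.008686207418123777
```

Emit:
{"method": "drive_tool", "body": {"series": [-3, -10, 0, 0, 0.3, -3, -10, 0, 0, 0.3, -3, -10, 25, 0, 0.3, -3, -10, 45, 0, 0.3, -3, -10, 58, 0, 0.3, -3, -10, 65, 0, 0.3, -3, -10, 65, 0, 0.3, -3, -10, 65, 0, 0.3]}}

```text
time: 5.42
eef_pos: [0.4398, -0.0859, 0.0451]
orientation: [[0.988, 0.152, 0.001], [0.152, -0.988, -0.0], [0.001, 0.0, -1.0]]
force: [-0.4, 0.2, 0.0]
gripper_width: 0.0497
grip_force: 29.9
```

```bash
cat >> h.py <<'E'
def st():
    s=bot.observe(); p=(np.array(s["eef_pos"]),np.array(s["orientation"])); P=np.load("vice.npy")
    c,sn=np.cos(P[2]),np.sin(P[2]); d=p[0][:2]-P[:2]; print("vice xyz mm",(1e3*np.array([c*d[0]+sn*d[1],-sn*d[0]+c*d[1],p[0][2]])).round(1),"yaw rel",(np.arctan2(p[1][1,0],p[1][0,0])-P[2]).round(3),np.round(s["joint_positions"],2),s["time"]); return p,P
E
python3 -c "
from h import *
st()"
```

```text
vice xyz mm [-49.5   1.2  45.1] yaw rel 0.0 [ 0.37  0.4  -0.29  2.17  0.2   0.59 -1.48] 5.4167
```

Emit:
{"method": "drive_tool", "body": {"series": [0, 0, 4, 0, 0.3, 0, 0, 7, 0, 0.3, 0, 0, 9, 0, 0.3, 0, 0, 9.5, 0, 0.3, 0, 0, 9.5, 0, 0.3, 0, 0, 9.5, 0, 0.3]}}

```text
time: 5.92
eef_pos: [0.4396, -0.0861, 0.0353]
orientation: [[0.988, 0.152, 0.001], [0.152, -0.988, -0.0], [0.001, 0.0, -1.0]]
force: [-2.5, 0.7, 14.4]
gripper_width: 0.05
grip_force: 30.0
```

Emit:
{"method": "drive_tool", "body": {"series": [0, 0, -1, 0, 0.66, 0, 0, -1, 0, 0.66, 0, 0, -1, 0, 0.66, 0, 0, -1, 0, 0.66, 0, 0, -20, 0, 0.66, 0, 0, -60, 0, 0.66, 0, 0, -100, 0, 0.3, 0, 0, -140, 0, 0.0, 0, 0, -180, 0, 0.0, 0, 0, -180, 0, 0.0]}}

```text
time: 6.75
eef_pos: [0.442, -0.0863, 0.2213]
orientation: [[0.988, 0.152, 0.009], [0.152, -0.988, -0.002], [0.008, 0.004, -1.0]]
force: [0.2, -0.2, 0.7]
gripper_width: 0.0392
grip_force: 0.0
```

```bash
python3 - <<'E'
from h import *
p,P=st()
im=vision.capture("wrist").copy()
for a in (.7,.9,1.1):
  for z in(.004,.044):
    u=proj("wrist",V(hubp(a,.045,z),P),p); print(a,z,u.round(1)); cv2.circle(im,tuple(int(round(i)) for i in u),1,(255,0,0),-1)
crop(im,80,0,400,300,2,"pics/w3.png")
E
```

```text
vice xyz mm [-47.4   0.5 221.3] yaw rel -0.0 [ 0.45  0.11 -0.35  2.03  0.05  1.   -1.34] 6.75
0.7 0.004 [311.9  47.7]
0.7 0.044 [317.   59.8]
0.9 0.004 [318.7  56.2]
0.9 0.044 [324.7  69.2]
1.1 0.004 [323.6  65.9]
1.1 0.044 [330.1  79.9]
```

View pics/w3.png

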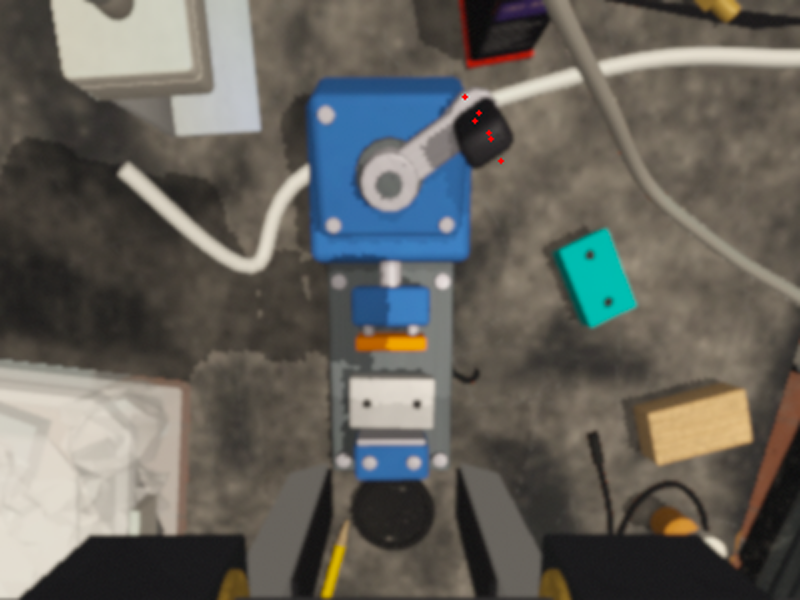

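The block lies flat between the jaws. The grip's end is at crop (484,133), so the crank is at about 0.9. I'll push the grip round with closed fingers from behind, since the grip leans and the tool stays vertical.

```bash
cat > orb.py <<'E'
from h import *
import sys
def tgt(a): v=1e3*hubp(a,.045,.033); return np.array([v[0],-v[1]+0,-v[2]])
if __name__=="__main__":
    st()
    for a in [0.2]: print(a,tgt(a).round(1))
    k=0
    a0=0.2
    steps=np.arange(1,41)*.2
    for j in range(4):
        b=tgt(a0+2*j); print("from",a0+2*j,[(tgt(a0+2*j+.2*i)-b).round().astype(int).tolist() for i in range(1,11)])
E
python3 orb.py
```

```text
vice xyz mm [-48.4   0.6 218.1] yaw rel -0.0 [ 0.45  0.12 -0.35  2.03  0.05  0.99 -1.34] 6.8
0.2 [  87.4    8.9 -138.9]
from 0.2 [[-2, 9, 1], [-6, 16, 3], [-11, 23, 6], [-18, 29, 9], [-25, 33, 12], [-33, 35, 16], [-41, 36, 20], [-49, 35, 24], [-57, 32, 27], [-64, 27, 31]]
from 2.2 [[-6, -6, 3], [-11, -13, 5], [-14, -21, 7], [-16, -30, 8], [-17, -39, 8], [-15, -48, 7], [-12, -56, 6], [-8, -64, 4], [-3, -70, 1], [4, -76, -2]]
from 4.2 [[7, -4, -4], [15, -5, -7], [23, -6, -11], [31, -4, -15], [39, -1, -19], [46, 4, -22], [51, 11, -25], [56, 18, -27], [59, 27, -28], [60, 35, -29]]
from 6.2 [[0, 9, 0], [-2, 18, 1], [-5, 26, 2], [-10, 33, 5], [-16, 39, 8], [-23, 44, 11], [-30, 47, 15], [-38, 49, 18], [-46, 48, 22], [-54, 46, 26]]
```

Emit:
{"method": "drive_tool", "body": {"series": [40, 3, 0, 0, 0, 80, 5, 0, 0, 0, 115, 8, 0, 0, 0, 136, 8, 0, 0, 0, 136, 8, 0, 0, 0, 136, 8, 25, 0, 0, 136, 8, 50, 0, 0, 136, 8, 70, 0, 0, 136, 8, 79, 0, 0, 136, 8, 79, 0, 0]}}

```text
time: 7.63
eef_pos: [0.5733, -0.0731, 0.1333]
orientation: [[0.988, 0.152, -0.004], [0.152, -0.988, 0.001], [-0.004, -0.001, -1.0]]
force: [-1.2, -0.4, 0.8]
gripper_width: 0.0005
grip_force: 0.0
```

```bash
python3 - <<'E'
from h import *
p,P=st()
im=vision.capture("side"); 
u=proj("side",V((.05,0,.1),P)).astype(int); print(u)
crop(im,max(0,u[0]-65),max(0,u[1]-60),130,120,5,"pics/s2.png")
E
```

```text
vice xyz mm [ 84.4  -6.4 133.3] yaw rel -0.0 [ 0.34  0.46 -0.33  1.8   0.18  0.91 -1.5 ] 7.6333
[260 261]
```

View pics/s2.png

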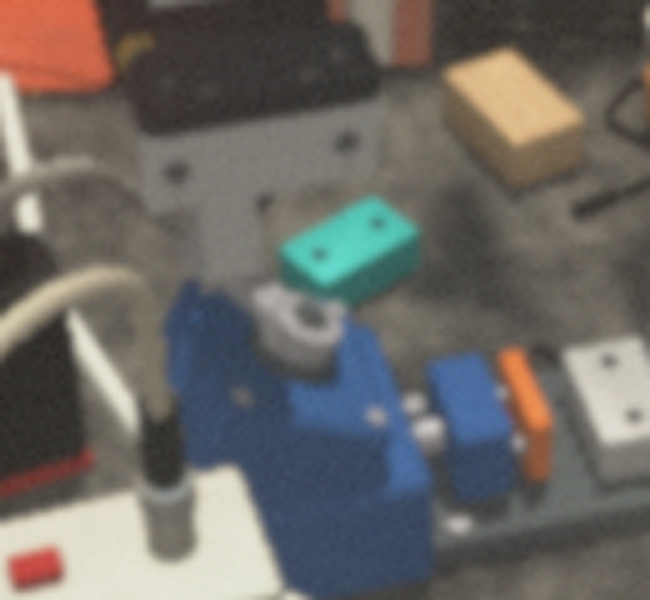

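The closed fingers are behind the grip and clear of the head. Now I'll start pushing.

Emit:
{"method": "drive_tool", "body": {"series": [-2, 9, 1, 0, 0, -6, 16, 3, 0, 0, -11, 23, 6, 0, 0, -18, 29, 9, 0, 0, -25, 33, 12, 0, 0, -33, 35, 16, 0, 0, -41, 36, 20, 0, 0, -49, 35, 24, 0, 0, -57, 32, 27, 0, 0, -64, 27, 31, 0, 0]}}

```text
time: 8.52
eef_pos: [0.5147, -0.1098, 0.1044]
orientation: [[0.988, 0.152, -0.0], [0.152, -0.988, -0.0], [-0.0, 0.0, -1.0]]
force: [2.2, -1.2, 1.8]
gripper_width: 0.0008
grip_force: 1.1
```

```bash
python3 - <<'E'
from h import *
p,P=st()
im=vision.capture("top")
crop(im,195,165,90,120,5,"pics/t2.png")
E
```

```text
vice xyz mm [ 20.9 -33.8 104.4] yaw rel -0.001 [ 0.42  0.42 -0.32  1.95  0.18  0.8  -1.42] 8.5167
```

View pics/t2.png

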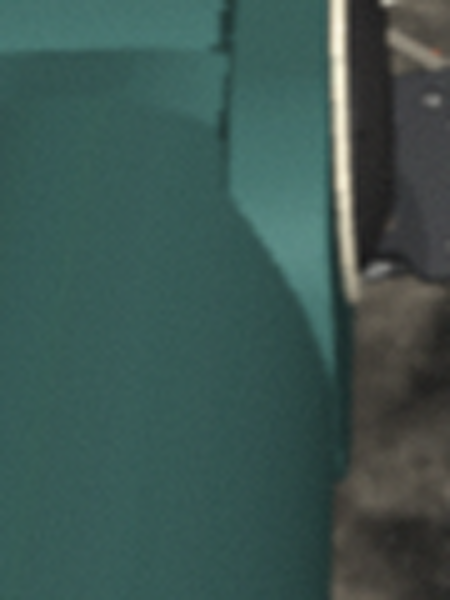

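Emit:
{"method": "drive_tool", "body": {"series": [-5, -6, 2, 0, 0, -10, -13, 3, 0, 0, -14, -21, 5, 0, 0, -16, -30, 6, 0, 0, -17, -39, 6, 0, 0, -15, -48, 5, 0, 0, -12, -56, 4, 0, 0, -8, -64, 2, 0, 0, -3, -70, -1, 0, 0, 4, -76, -4, 0, 0]}}

```text
time: 9.4
eef_pos: [0.5082, -0.033, 0.1088]
orientation: [[0.988, 0.153, -0.001], [0.153, -0.988, 0.0], [-0.001, -0.0, -1.0]]
force: [-3.1, -2.8, 1.2]
gripper_width: 0.0004
grip_force: 1.5
```

```bash
cat >> h.py <<'E'
def pad():
    """orange pad in side image -> approx vice x of its centroid (height ~29 mm)"""
    im=vision.capture("side"); P=np.load("vice.npy")
    h=cv2.cvtColor(im,cv2.COLOR_RGB2HSV); m=cv2.inRange(h,(6,140,100),(18,255,255))
    u=proj("side",V((-.03,0,.029),P)).astype(int); k=np.zeros_like(m); k[u[1]-25:u[1]+25,u[0]-30:u[0]+30]=1
    v,uu=np.nonzero(m*k); X=ray("side",(uu.mean(),v.mean()),.03)
    d=X[:2]-P[:2]; print("pad px n",len(v),uu.mean().round(1),v.mean().round(1),"vice x,y mm",1e3*(np.cos(P[2])*d[0]+np.sin(P[2])*d[1]),1e3*(-np.sin(P[2])*d[0]+np.cos(P[2])*d[1]))
E
python3 - <<'E'
from h import *
st(); pad()
# baseline from saved first picture
im=cv2.cvtColor(cv2.resize(cv2.imread("pics/side0.png"),(560,420),interpolation=cv2.INTER_AREA),cv2.COLOR_BGR2RGB)
import cell
class F: pass
vision.capture, o = (lambda n: im), vision.capture
pad()
E
```

```text
vice xyz mm [ 26.2  43.1 108.8] yaw rel 0.0 [ 0.3   0.39 -0.35  1.99  0.18  0.8  -1.58] 9.4
pad px n 98 306.1 279.8 vice x,y mm -35.47610769148925 -4.639967329089375
pad px n 101 299.9 281.0 vice x,y mm -23.60343496471623 -4.572315617116416
```

Emit:
{"method": "drive_tool", "body": {"series": [7, -4, -4, 0, 0, 15, -5, -7, 0, 0, 23, -6, -11, 0, 0, 31, -4, -15, 0, 0, 39, -1, -19, 0, 0, 46, 4, -22, 0, 0, 51, 11, -25, 0, 0, 56, 18, -27, 0, 0, 59, 27, -28, 0, 0, 60, 35, -29, 0, 0]}}

```text
time: 10.28
eef_pos: [0.5732, -0.0602, 0.1376]
orientation: [[0.988, 0.152, -0.0], [0.152, -0.988, 0.0], [-0.0, -0.0, -1.0]]
force: [-2.0, 3.9, -1.9]
gripper_width: 0.0005
grip_force: 2.0
```

```bash
python3 -c "
from h import *
st(); pad()"
```

```text
vice xyz mm [ 86.3   6.3 137.6] yaw rel -0.0 [ 0.32  0.45 -0.34  1.81  0.18  0.92 -1.52] 10.2833
pad px n 80 309.2 278.8 vice x,y mm -41.561485595490325 -5.447606978544266
```

Emit:
{"method": "drive_tool", "body": {"series": [0, 6, 0, 0, 0, 0, 12, 0, 0, 0, -2, 20, 1, 0, 0, -4, 26, 2, 0, 0, -7, 30, 4, 0, 0, -10, 34, 5, 0, 0, -13, 37, 7, 0, 0, -16, 40, 8, 0, 0, -19, 42, 10, 0, 0, -19, 42, 10, 0, 0]}}

```text
time: 11.17
eef_pos: [0.5598, -0.1045, 0.1274]
orientation: [[0.988, 0.152, -0.0], [0.152, -0.988, -0.0], [-0.001, 0.0, -1.0]]
force: [0.7, -0.1, 0.7]
gripper_width: 0.0004
grip_force: 0.7
```

```bash
cat >> h.py <<'E'
def crank():
    """black grip in wrist image: dark blob near the hub"""
    pass
E
python3 -c "
from h import *
p,P=st(); pad()
im=vision.capture('wrist')
for q in [(-.075,0,.045),(-.045,0,.03),(.02,0,.03)]: print(proj('wrist',V(q,P),p))
cv2.imwrite('pics/w5.png',im[:,:,::-1])
"
```

```text
vice xyz mm [ 66.3 -35.4 127.4] yaw rel -0.001 [ 0.39  0.45 -0.33  1.83  0.18  0.89 -1.44] 11.1667
pad px n 78 311.0 278.5 vice x,y mm -45.20342352752003 -5.451964045449077
[239.58667767 360.81628502]
[240.51712215 323.40662052]
[238.43975488 261.58866752]
```

Emit:
{"method": "drive_tool", "body": {"series": [-4, 2, 2, 0, 0, -7, 4, 3, 0, 0, -11, 5, 5, 0, 0, -15, 6, 7, 0, 0, -18, 7, 8, 0, 0, -22, 7, 10, 0, 0, -26, 7, 12, 0, 0, -30, 6, 14, 0, 0, -30, 6, 14, 0, 0, -30, 6, 14, 0, 0]}}

```text
time: 12.1
eef_pos: [0.531, -0.1144, 0.1134]
orientation: [[0.988, 0.152, -0.001], [0.152, -0.988, -0.0], [-0.001, -0.0, -1.0]]
force: [1.1, -1.1, 1.1]
gripper_width: 0.0004
grip_force: 0.2
```

```bash
python3 -c "
from h import *
st(); pad()
"
```

```text
vice xyz mm [ 36.3 -40.8 113.4] yaw rel -0.0 [ 0.42  0.43 -0.33  1.9   0.18  0.84 -1.42] 12.1
pad px n 74 311.3 278.4 vice x,y mm -45.704926514634685 -5.5361845529298
```

Emit:
{"method": "drive_tool", "body": {"series": [12, 2, 0, 0, 0, 12, 2, -30, 0, 0, 12, 2, -70, 0, 0, 12, 2, -105, 0, 0, -25, -20, -105, 0, 0, -60, -35, -105, 0, 0, -84, -41, -105, 0, 0, -84, -41, -105, 0, 0, -84, -41, -105, 0, 0]}}

```text
time: 12.9
eef_pos: [0.4417, -0.0866, 0.2191]
orientation: [[0.988, 0.152, 0.0], [0.152, -0.988, -0.001], [0.0, 0.001, -1.0]]
force: [1.5, 0.1, -0.1]
gripper_width: 0.0006
grip_force: 0.0
```

```bash
python3 - <<'E'
from h import *
p,P=st()
im=vision.capture("wrist").copy()
k=4;u0,v0=195,15
for a in (2.1,2.3,2.5,2.7):
    u=proj("wrist",V(hubp(a,.045,.044),P),p); print(a,((u-[u0,v0])*k).round())
for x in(-.075,-.045): print(x,((proj("wrist",V((x,0,.043),P),p)-[u0,v0])*k).round())
crop(im,u0,v0,200,150+0,k,"pics/w6.png"); 
a=vision.capture("wrist"); cv2.imwrite("pics/raw6.png",a[:,:,::-1])
crop(a,210,20,150,200,3,"pics/w7.png")
for a in (2.1,2.3,2.5,2.7):
    u=proj("wrist",V(hubp(a,.045,.044),P),p); print(a,((u-[210,20])*3).round())
E
```

```text
vice xyz mm [-47.8   0.3 219.1] yaw rel -0.0 [ 0.47  0.12 -0.37  2.02  0.05  1.   -1.34] 12.9
2.1 [514. 466.]
2.3 [486. 498.]
2.5 [453. 524.]
2.7 [416. 543.]
-0.075 [328. 814.]
-0.045 [328. 712.]
2.1 [340. 335.]
2.3 [319. 359.]
2.5 [294. 378.]
2.7 [267. 392.]
```

View pics/w7.png

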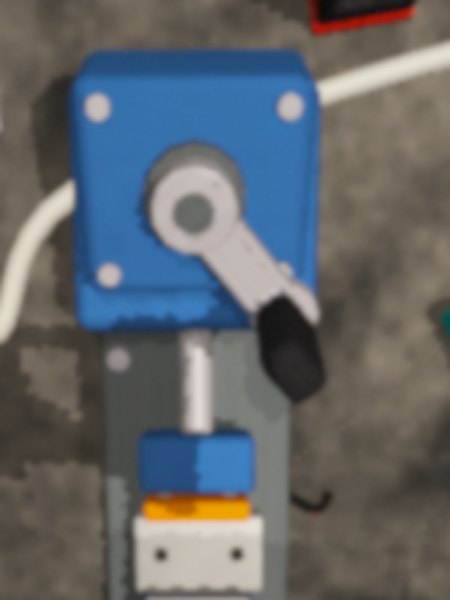

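The grip's end is at (298,373), which puts the crank at about 8.7. The gap between jaw and pad is roughly half what it was, and the block sits between pad and fixed jaw. The robot is clear of everything, so I'll hand the job in.

```bash
python3 -c "
from h import *
pad(); print(job.finish_job())"
```

```text
pad px n 67 311.1 278.0 vice x,y mm -45.75391763312907 -6.547325055597229
the job is handed in; nothing more can be done
None
```

The job is handed in: the aluminium block is clamped flat between the jaws with the pad about halfway in (crank at about 8.7 rad, read from the last picture), the gripper is clear and the wooden block was left alone; I turned the crank by pushing its grip with closed fingers, not by gripping it.

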